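# Fold the battery case's cover over and tuck it beneath the lip

### The arm

A 6-joint arm with a two-finger parallel gripper is mounted at the origin on a cart in front of the work surface, level with it; the furniture and walls round the work are solid. World frame = base frame: x ahead of the robot, y to its left, z up, the work surface at z = 0. Lengths are in m, angles in rad, forces in N, time in s.
With the tool pointing down it reaches from about 0.4 to 0.825 m from the base axis. Payload 7 kg.
Tool frame: the origin (TCP) lies midway between the tips of the shut fingers; the grasp point (between the pads) lies arm.hold_point_z behind it (arm.hold_point_z is the distance from the TCP to the grasp point, in m); z points along the fingers, y is the line along which they close (so a half turn about z gives the same grasp; the last joint's range is limited). The gripper opens to 88 mm and grips with 3 to 60 N. Pads are 19 mm wide; open, the fingers measure 130 mm over their backs; the gripper's body (78 mm by 193 mm) begins 47 mm behind the grasp point.
Start: joints at [1.513, 0.359, 0.012, 0, -1.224, -0.288], TCP at [0.229, 0.635, 0.227] pointing down, gripper open.
Joint ranges: [-3.07, 3.07], [-1.43, 2.12], [-1.02, 1.25], [-3.03, 1.67], [-3.05, -0], [-3.03, 3.03]. Speed limits (rad/s): [2.39, 2.39, 3.01, 3.14, 3.14, 3.14].

### API

Orientations are given as [roll, pitch, yaw] about the fixed x, y, z axes, in that order (R = Rz(yaw) Ry(pitch) Rx(roll)).
In Python, from station import arm gives the robot as it stands.
- The arm moves only by the shell command python3 -m crank 'ROWS' [OPENING] [FORCE]. ROWS is JSON, a list that holds one entry, the list of rows, each a list of 4 numbers: the shift along the tool's x, y, z in units of 25 mm (1.0 is 25 mm), then the turn about the tool's z in units of 5 degrees (1.0 is 5 degrees). A call has 1 to 12 rows; each row is the pose to reach, as a shift and turn from the pose commanded when the call began, along the tool's axes at that moment; what a row does not reach only later rows make up. A row lasts 1/8 s, in which the tool goes at most 62.5 mm and 10.7 degrees, less where a joint would pass 70% of its speed; a pose out of reach is approached as far as the arm can. A call with a gripper value outside its range is refused whole. OPENING is the closure, from 0 (fully open) to 1 (shut), set as the call begins (- or left out, the last holds). The fingers move at their own pace and stop on an object; FORCE is the grip in N (left out, the last holds). Time passes only in rows, so rows that repeat a pose let the fingers close. It gives the time, the measured TCP pose, the force, the opening and the grip force at its end, in the units of the state.
- arm.get_state(): the state, without advancing time (a new reading comes with each control period).
- arm.grab_frame(name): name is "side" or "top" or "wrist"; returns (picture, depth): 400x640x3 uint8, red, green, blue; 400x640 float32, m along the optical axis (not along the pixel's ray), 0 where there is no reading.
- arm.get_calibration(name): a dict with "mtx" (3x3 intrinsics, pixels), "R" (3x3) and "t" (3): a world point X has camera coordinates R X + t; the wrist camera has in their place "mount" (4x4, takes a point from camera to tool coordinates, whose origin is the TCP and whose axes are the flange's). Camera axes: x right, y down, z forward; pixel columns grow to the right and rows downward; lengths in m; the calibration is good to about 2 mm. A picture is of the moment at which its call begins: read the wrist's pose just before it. get_calibration takes no time and is no camera call.
- arm.job_done(): hands the job in; it is judged then, once.
Trained networks look in the newest picture that a camera, given by its name, has taken for a name from the list of things; names that differ only in an ending like _2 or _b are one class to them, and where a whole thing is asked for, a point or a joint stands for the part that bears it (a point fixed in the world has none). Each returns a list of dicts, best first, with "score" (0 to 1); they miss things now and then, are a little off and sometimes report something else, mostly with a low value. They report only what shows in the picture. A call takes as long as a camera call. They do not tell look-alikes from the thing itself.
- arm.recognise(thing, camera): "extent" ([left, top, width, height] in pixels, round what is visible of it).
- arm.trace(thing, camera): "mask" (400x640 bool, what is visible of it) and "extent" ([left, top, width, height] in pixels, round what is visible of it).
The state is a dict: "t": time; "q": joint angles; "qd": joint speeds; "joint_efforts": joint torques, N m; "eef_pos": TCP position; "ee_rot": TCP orientation; "force": force on the tool from outside, world axes, zero at the start; "moment": the same for the moment, N m; "width": finger opening in m; "gripper_force": force on a finger pad.
Only numpy, scipy, OpenCV 4.12 (cv2) and the standard library are available. Lean on these libraries where they do the work, as an engineer would, in place of code of your own. Each camera call takes 0.05 s, during which the arm holds its last target. There are 200 camera calls.

### The job

Close the blue battery case: with the fingertips, fold its orange cover flap over the cells, press it down, and push it by its white rib until its free edge is tucked fully home beneath the case's retaining lip and stays there when you let go. Only push: do not lift the case or shift it out of its place, and leave the paint pots, the tin, the gear wheel and the vase undisturbed.

Things in the scene. Friction and masses are not known exactly. Their poses are not given: they have to be found in the camera images.
- case: Loose blue open case, 144 x 114 mm, 0.7 to 1.1 kg on rubber feet, cells inside. Origin: centre of its underside, on the table. +x points from the flap's hinge end to the lip end (x = 70 mm), +y along the hinge, z up. Rim at z = 30 mm. As it stands, the hinge end is to the robot's right (-y) and the lip end to its left (+y), turned up to 0.45 rad either way.
- hinge_line (a point): middle of the flap's hinge axis, in the case frame at x = -66 mm, z = 32 mm; fixed to the case; axis along the case's y
- lip_edge (a point): Middle of the lower edge of the lip that faces the hinge: case frame x = 52 mm, z = 38 mm. The retaining lip is a 4 mm thick bar across the case's whole +x end, from x = 52 mm to the end wall (inner face x = 64 mm), underside at z = 38 mm, top at 42 mm.
- flap_hinge (a joint): Angle of the flap (rad): 0 = flat on the rim, 1.57 = upright, 1.95 = stop, leaning back. Starts open at 1.4 to 1.85. Weak spring and friction (under 0.06 N m): it stays about upright when left, but let go below about 0.5 rad it springs back up to there unless the lip retains it.
- flap_slide (a joint): How far the flap is slid out in its own plane, away from its hinge (m): 0 at the start, stop at 0.014. Friction about 1.5 N; it stays where it is left. Folded flat, its free edge is 6 mm short of the lip at 0 and 8 mm beneath it at 0.014; slid out too early it lands on top of the lip.
- flap_edge (a point): Middle of the flap's free edge (mid-thickness), 112 mm from the hinge axis at slide 0. The flap: orange plate 103 mm wide (along the hinge), 4 mm thick, mid-plane through the hinge axis; flat, its top face is at z = 34 mm in the case frame. x axis: from hinge to free edge; z axis: out of the outer face (up when flat).
- rib (a point): Middle of the foot of the white rib's face that looks toward the hinge, on the flap's outer (upper) face, 76 mm from the hinge axis at slide 0. The rib is 70 mm long (along the hinge), 6 mm thick, 8 mm high; pushed toward the lip it slides the flap. Axes as the flap's.
- paint_pot_0: loose bystander: white paint pot with a red band, 36 x 36 x 42 mm, origin under its centre
- paint_pot_1: loose bystander: white paint pot with a blue band, 36 x 36 x 42 mm, origin under its centre
- paint_pot_2: loose bystander: white paint pot with a yellow band, 36 x 36 x 42 mm, origin under its centre
- nozzle_tin: loose bystander: round grey tin, 43 x 43 x 21 mm, origin under its centre
- printed_gear: loose bystander: flat orange printed gear wheel, 42 x 42 x 10 mm, origin under its centre
- printed_vase: loose bystander: small green vase, 44 x 44 x 70 mm, origin under its centre
Not all that is in view belongs to the job. Leave any green look-alike of the case alone.

How it is judged:
By the outcome, as a careful person would: the job done as asked, in the order asked, and still so for the second after the job is handed in, with the robot touching nothing.
It also fails if it takes over 40 s, if anything falls off the work surface, if the arm or the gripper's body presses on something with over 40 N, if the wrist force passes 120 N, or if a joint passes its speed limit or range.

## Working session

There is one attempt and no reset: what is moved stays moved. The work goes in short steps, Python scripts to look and compute and a shell command to move; the robot and the scene stay as the last step left them, time stands still between calls to the robot, and variables do not carry over. Pictures are saved under pics/ and viewed, at most 10 in all, crops included, and the job is handed in when it is done.

```bash
mkdir -p pics; ls; python3 - <<'E'
from station import arm
import cv2,numpy as np
s=arm.get_state();print({k:np.round(v,3).tolist() for k,v in s.items()},arm.hold_point_z)
for n in("top","side"):
    p,d=arm.grab_frame(n);cv2.imwrite(f'pics/{n}0.png',p[...,::-1]);np.save(f'{n}d.npy',d)
    for th in("case","rib","flap_edge"):
        for r in arm.recognise(th,n):print(n,th,round(r["score"],2),np.round(r["extent"]).tolist())
    c=arm.get_calibration(n);print((-c["R"].T@c["t"]).round(3),c["R"].round(3).tolist())
print(arm.get_calibration("wrist")["mount"].round(3).tolist())
E
```

```text
pics
{'t': 0.0, 'q': [1.513, 0.359, 0.011, -0.0, -1.224, -0.288], 'qd': [-0.001, -0.002, 0.0, -0.001, -0.001, 0.0], 'joint_efforts': [0.004, -58.272, 29.305, 6.997, 0.007, -0.0], 'eef_pos': [0.229, 0.635, 0.226], 'ee_rot': [3.14, -0.0, -0.346], 'force': [0.037, -0.788, -0.201], 'moment': [0.001, 0.014, -0.034], 'gripper_force': 0.0, 'width': 0.088} 0.0188
top case 0.96 [234.0, 173.0, 72.0, 64.0]
top case 0.82 [324.0, 216.0, 54.0, 49.0]
top case 0.36 [412.0, 240.0, 27.0, 27.0]
top rib 0.75 [331.0, 215.0, 42.0, 46.0]
top rib 0.56 [294.0, 173.0, 9.0, 54.0]
top rib 0.3 [233.0, 172.0, 74.0, 67.0]
top flap_edge 0.78 [328.0, 217.0, 45.0, 44.0]
top flap_edge 0.62 [299.0, 172.0, 9.0, 55.0]
[0.298 0.028 0.882] [[-0.119, -0.993, 0.002], [-0.971, 0.116, -0.209], [0.207, -0.026, -0.978]]
side case 0.94 [338.0, 179.0, 34.0, 35.0]
side case 0.65 [285.0, 167.0, 58.0, 95.0]
side case 0.17 [354.0, 216.0, 15.0, 18.0]
side rib 0.8 [296.0, 166.0, 42.0, 43.0]
side rib 0.55 [339.0, 180.0, 29.0, 22.0]
side flap_edge 0.71 [340.0, 185.0, 28.0, 17.0]
side flap_edge 0.64 [290.0, 166.0, 52.0, 41.0]
[0.49  0.839 0.526] [[-1.0, 0.014, 0.011], [-0.003, 0.502, -0.865], [-0.018, -0.865, -0.501]]
[[-0.001, -0.961, -0.277, 0.074], [1.0, -0.0, -0.001, -0.001], [0.001, -0.277, 0.961, -0.16], [0.0, 0.0, 0.0, 1.0]]
```

View pics/top0.png

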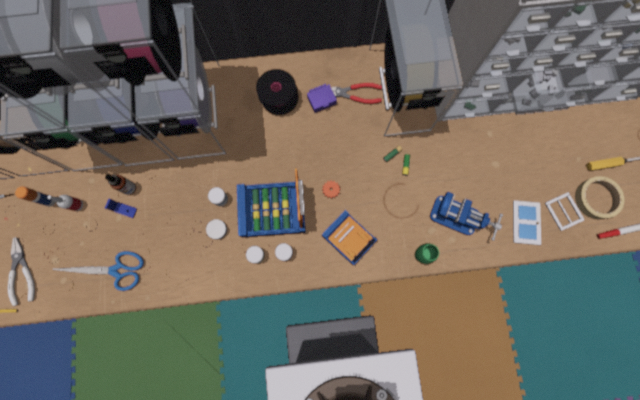

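View pics/side0.png

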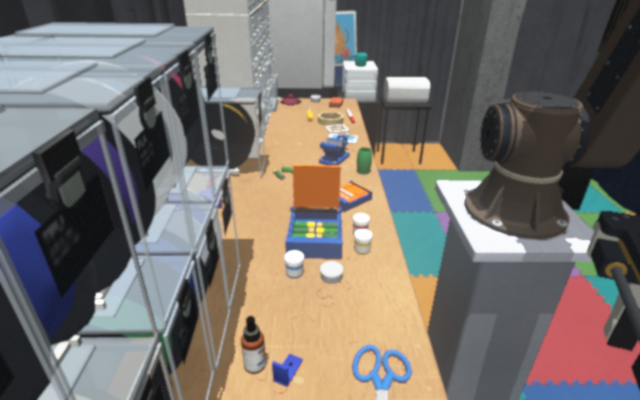

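The top view shows three things that could be taken for the case: the open blue case with cells and an upright orange flap (270,208), a closed blue and orange box (349,237), and a blue fixture (462,213). Only (270,208) fits the description. I'll check it in a close crop and measure it.

```bash
cat > h.py <<'E'
from station import arm
import cv2,numpy as np
def cloud(n,d,pose=None):
    c=arm.get_calibration(n);v,u=np.mgrid[:400,:640];K=np.array(c["mtx"])
    P=np.stack([(u-K[0,2])/K[0,0]*d,(v-K[1,2])/K[1,1]*d,d],-1)
    if pose is None: return (P-c["t"])@c["R"]
    M=pose@c["mount"]; return P@M[:3,:3].T+M[:3,3]
def toolpose(s):
    from scipy.spatial.transform import Rotation as R
    T=np.eye(4);T[:3,:3]=R.from_euler('xyz',s["ee_rot"]).as_matrix();T[:3,3]=s["eef_pos"];return T
E
python3 - <<'E'
from h import *
p,d=arm.grab_frame("top");X=cloud("top",d)
cv2.imwrite('pics/crop1.png',cv2.resize(p[150:280,180:370,::-1],None,fx=4,fy=4,interpolation=cv2.INTER_CUBIC))
h=cv2.cvtColor(p,cv2.COLOR_RGB2HSV)
m=np.zeros((400,640),bool);m[168:242,228:312]=1
blue=m&(h[...,0]>100)&(h[...,0]<125)&(h[...,1]>120)&(X[...,2]>.015)&(X[...,2]<.06)
B=X[blue];print(len(B),B.min(0),B.max(0));r=cv2.minAreaRect(B[:,:2].astype(np.float32));print(r,cv2.boxPoints(r).round(3).tolist())
lip=B[B[:,2]>.037];print("lip",len(lip),lip.mean(0),np.percentile(B[:,2],[5,50,95]))
o=m&(h[...,0]<18)&(h[...,1]>150)&(X[...,2]>.05);O=X[o];print("flap",len(O),O.mean(0),O.min(0),O.max(0))
i=O[:,2].argsort();print(O[i[::max(1,len(i)//8)]].round(3).tolist())
for th in["paint_pot_0","nozzle_tin","printed_gear","printed_vase"]:
    for r in arm.trace(th,"top"):
        if r["score"]>.4:print(th,round(r["score"],2),r["extent"],np.median(X[r["mask"]],0).round(3))
# heights of things around
for y in np.arange(-.3,.75,.1): 
    q=X[(abs(X[...,1]-y)<.05)&(X[...,2]>.12)&(X[...,0]>.25)&(d>0)]
    print(round(y,2),q[:,0].min().round(3) if len(q) else None)
E
```

```text
795 [0.42288653 0.04501946 0.01505091] [0.54018358 0.18456313 0.0444552 ]
((0.4818442165851593, 0.11282279342412949), (0.14040228724479675, 0.11272656917572021), 87.43150329589844) [[0.421999990940094, 0.04500000178813934], [0.5350000262260437, 0.03999999910593033], [0.5410000085830688, 0.18000000715255737], [0.42899999022483826, 0.1850000023841858]]
lip 376 [0.48241407 0.17283475 0.04031265] [0.02467893 0.03102586 0.04201324]
flap 35 [0.46887763 0.0477203  0.12215723] [0.4285638  0.04493359 0.07014202] [0.52815667 0.04995534 0.1454244 ]
[[0.439, 0.049, 0.07], [0.429, 0.049, 0.08], [0.442, 0.048, 0.087], [0.438, 0.048, 0.125], [0.429, 0.049, 0.138], [0.52, 0.046, 0.141], [0.437, 0.05, 0.142], [0.513, 0.047, 0.143], [0.521, 0.046, 0.144]]
paint_pot_0 0.79 [209.0, 187.6, 19.8, 17.4] [0.52  0.224 0.039]
paint_pot_0 0.53 [246.4, 245.7, 20.1, 15.1] [0.384 0.154 0.04 ]
paint_pot_0 0.5 [273.2, 239.3, 17.9, 23.2] [0.381 0.093 0.04 ]
nozzle_tin 0.75 [204.3, 217.5, 24.2, 20.3] [0.451 0.237 0.019]
nozzle_tin 0.69 [295.6, 171.6, 9.4, 62.0] [0.474 0.046 0.114]
printed_gear 0.71 [321.3, 180.6, 19.4, 17.6] [ 0.515 -0.026  0.008]
printed_vase 0.65 [412.3, 243.0, 26.0, 22.7] [ 0.344 -0.211  0.042]
-0.3 0.628
-0.2 0.624
-0.1 0.868
0.0 0.429
0.1 0.429
0.2 0.625
0.3 0.624
0.4 0.622
0.5 0.623
0.6 0.627
0.7 None
```

View pics/crop1.png

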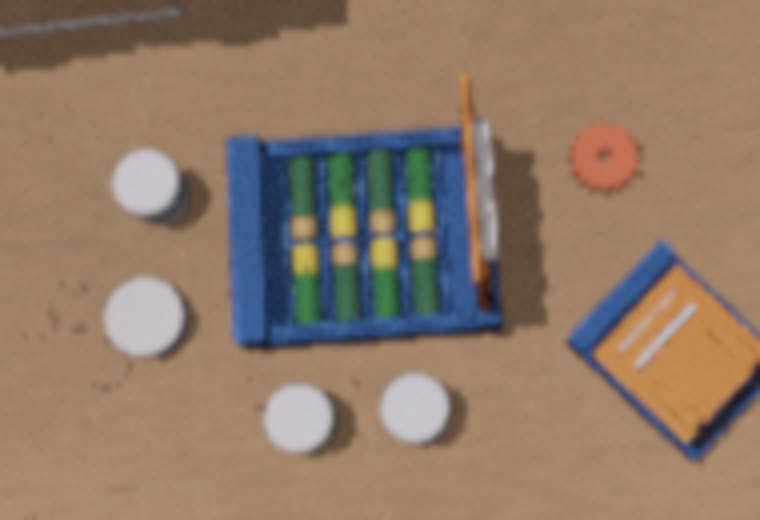

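The crop confirms it: the open blue case with cells has its lip at the left (crop 247,240). Its upright orange flap with the white rib is at the right (crop 480,190). The other box (crop 680,350) is a closed one and not ours. I'll shut the fingers and go high to a point behind the flap.

```bash
python3 -m crank '[[[18.4,21.65,0,14.56],[18.4,21.65,0,14.56],[18.4,21.65,0,14.56],[18.4,21.65,0,14.56],[18.4,21.65,0,14.56],[18.4,21.65,0,14.56],[18.4,21.65,0,14.56],[18.4,21.65,0,14.56],[18.4,21.65,0,14.56],[18.4,21.65,0,14.56],[18.4,21.65,0,14.56],[18.4,21.65,0,14.56]]]' 1 20
python3 -m crank '[[[0,0,0,0],[0,0,0,0]]]'
python3 - <<'E'
from h import *
s=arm.get_state();p,d=arm.grab_frame("wrist");cv2.imwrite('pics/w1.png',p[...,::-1]);X=cloud("wrist",d,toolpose(s))
print(s["t"],s["eef_pos"],s["ee_rot"],s["q"])
h=cv2.cvtColor(p,cv2.COLOR_RGB2HSV)
for r in arm.trace("case","wrist")+arm.trace("rib","wrist"):
    print(r["score"],r["extent"])
b=(h[...,0]>100)&(h[...,0]<125)&(h[...,1]>120)&(abs(X[...,1]-.13)<.1)&(X[...,0]>.4)
L=X[b&(X[...,2]>.037)&(X[...,2]<.05)]
if len(L):print("lip",cv2.minAreaRect(L[:,:2].astype(np.float32)),L[:,2].mean())
o=(h[...,0]<18)&(h[...,1]>150)&(X[...,2]>.05);O=X[o]
if len(O):
  for z in (.05,.07,.09,.11,.13,.14):
    q=O[abs(O[:,2]-z)<.006]
    if len(q):print(z,np.median(q,0),q.min(0),q.max(0))
E
```

```text
t: 2.15
eef_pos: [0.4786, -0.033, 0.2267]
ee_rot: [-3.141, -0.0, -1.62]
force: [0.0, 0.6, -0.4]
width: 0.0004
gripper_force: 0.0
t: 2.4
eef_pos: [0.4779, -0.0299, 0.2266]
ee_rot: [-3.142, 0.0, -1.617]
force: [-0.3, 0.1, 1.5]
width: 0.0008
gripper_force: 0.0
2.4 [ 0.477919   -0.02987098  0.22658993] [-3.14156378e+00  1.85033568e-04 -1.61674831e+00] [ 3.49549372e-01  3.05611012e-02 -4.04656973e-01 -1.76045526e-04
 -1.13548033e+00 -3.95427126e-01]
0.74 [278.6, 217.7, 88.7, 101.7]
0.56 [334.4, 89.1, 109.4, 112.7]
0.84 [348.3, 102.4, 85.4, 85.9]
0.63 [317.1, 238.8, 6.8, 2.6]
```

View pics/w1.png

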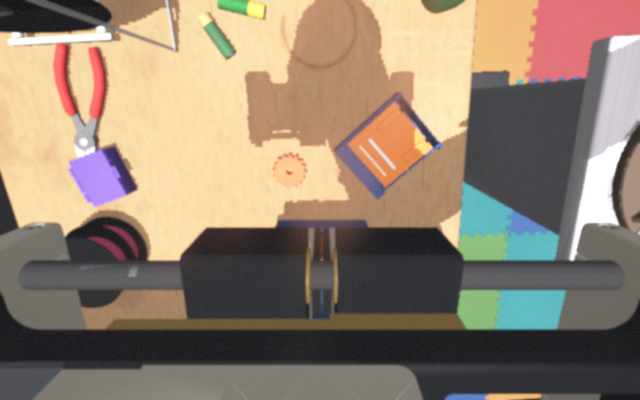

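The wrist view is blocked by the gripper, showing only the gear (290,170) and the closed box (388,145) clear of the fingers. I'll descend behind the flap and begin folding.

```bash
python3 -m crank '[[[0,0,5.46,0],[0,0,5.46,0],[0,0,5.46,0],[0,0,5.46,0],[-1.2,0,5.46,0],[-1.7,0,5.46,0],[-2.2,0,5.5,0],[-2.6,0,5.55,0],[-3.0,0,5.6,0],[-3.35,0,5.67,0],[-3.71,0,5.74,0],[-3.71,0,5.74,0]]]'
python3 - <<'E'
from h import *
p,d=arm.grab_frame("side");cv2.imwrite('pics/s2.png',cv2.resize(p[120:290,230:430,::-1],None,fx=4,fy=3.5,interpolation=cv2.INTER_CUBIC))
E
```

```text
t: 4.05
eef_pos: [0.4823, 0.063, 0.0828]
ee_rot: [3.141, -0.0, -1.616]
force: [0.0, -0.3, 0.8]
width: 0.0005
gripper_force: 0.0
```

View pics/s2.png

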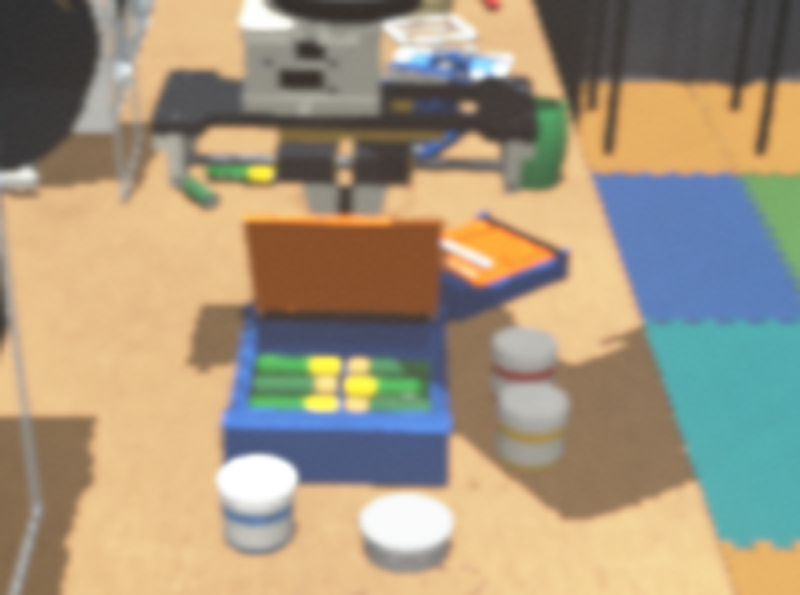

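The flap is tipping forward at about 60°, and the fingers are centred on it (345,190). I'll carry on along the arc.

```bash
python3 -m crank '[[[-0.25,0,0.16,0],[-0.49,0,0.35,0],[-0.7,0,0.58,0],[-0.88,0,0.82,0],[-1.0,0,1.08,0],[-1.13,0,1.37,0],[-1.18,0,1.55,0],[-1.21,0,1.77,0],[-1.21,0,1.85,0],[-1.21,0,1.85,0]]]'
python3 - <<'E'
from h import *
p,d=arm.grab_frame("side");cv2.imwrite('pics/s3.png',cv2.resize(p[120:290,230:430,::-1],None,fx=4,fy=3.5,interpolation=cv2.INTER_CUBIC))
E
```

```text
t: 5.35
eef_pos: [0.4836, 0.0926, 0.0367]
ee_rot: [3.141, -0.0, -1.616]
force: [-0.8, 0.9, -0.6]
width: 0.0006
gripper_force: 0.1
```

View pics/s3.png

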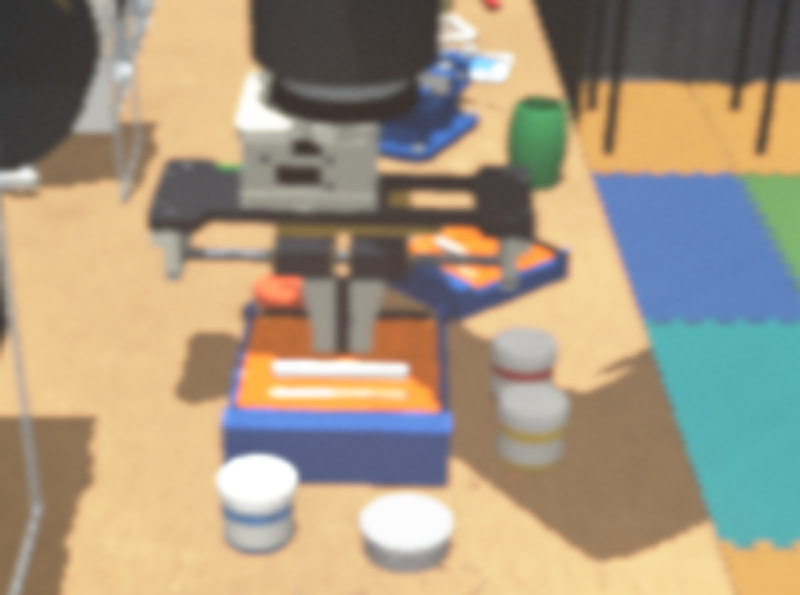

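The flap is nearly flat under the fingertips, and the rib (340,368) lies just ahead of them. I'll press it down gently.

```bash
python3 -m crank '[[[0,0,0.06,0],[0,0,0.1,0],[0,0,0.1,0]]]'; python3 -m crank '[[[0,0,0.04,0],[0,0,0.04,0]]]'
```

```text
t: 5.78
eef_pos: [0.4837, 0.0928, 0.0343]
ee_rot: [-3.142, 0.0, -1.616]
force: [0.1, -0.1, 0.9]
width: 0.0002
gripper_force: 0.2
t: 6.02
eef_pos: [0.4838, 0.0928, 0.034]
ee_rot: [-3.141, -0.0, -1.616]
force: [-3.4, -1.0, 10.0]
width: 0.0008
gripper_force: 4.9
```

```bash
python3 -m crank '[[[-0.2,0,-0.02,0],[-0.4,0,-0.02,0],[-0.6,0,-0.02,0],[-0.7,0,-0.02,0],[-0.7,0,-0.02,0]]]'; python3 -m crank '[[[-0.12,0,0,0],[-0.24,0,0,0],[-0.36,0,0,0],[-0.48,0,0,0],[-0.48,0,0,0]]]'
python3 - <<'E'
from h import *
p,d=arm.grab_frame("side");cv2.imwrite('pics/s4.png',cv2.resize(p[180:250,270:370,::-1],None,fx=8,fy=8,interpolation=cv2.INTER_CUBIC))
E
```

```text
t: 6.65
eef_pos: [0.4846, 0.1103, 0.034]
ee_rot: [3.142, -0.001, -1.616]
force: [-0.7, -3.1, 6.6]
width: 0.0008
gripper_force: 3.1
t: 7.28
eef_pos: [0.485, 0.1221, 0.0339]
ee_rot: [3.141, -0.001, -1.616]
force: [-1.1, -1.9, 6.2]
width: 0.0003
gripper_force: 2.9
```

View pics/s4.png

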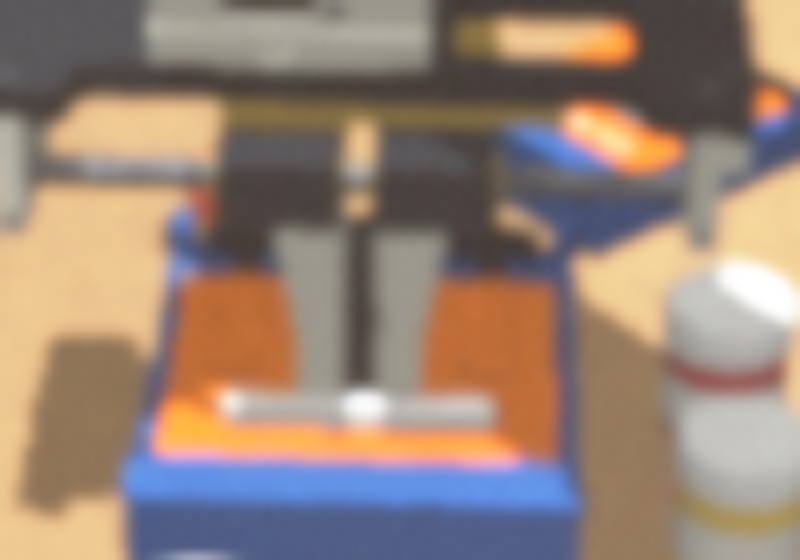

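The fingers are on the rib (360,405) and the flap's edge is reaching under the lip (350,475). I'll push in millimetre steps until the stop shows in the force.

```bash
for i in 1; do python3 -m crank '[[[-0.06,0,0,0],[-0.06,0,0,0]]]'; python3 -m crank '[[[-0.06,0,0,0],[-0.06,0,0,0]]]'; python3 -m crank '[[[-0.04,0,0,0],[-0.04,0,0,0]]]'; done | grep -E "eef_pos|force:"
```

```text
eef_pos: [0.4851, 0.1235, 0.0339]
force: [-0.8, -3.7, 5.7]
gripper_force: 2.9
eef_pos: [0.4851, 0.125, 0.0339]
force: [-0.5, -3.5, 5.8]
gripper_force: 2.9
eef_pos: [0.4851, 0.1259, 0.0339]
force: [-0.7, -4.0, 5.9]
gripper_force: 2.9
```

```bash
(python3 -m crank '[[[-0.03,0,0,0],[-0.03,0,0,0]]]'; python3 -m crank '[[[-0.03,0,0,0],[-0.03,0,0,0]]]') | grep -E "eef_pos|force:"
python3 - <<'E'
from h import *
p,d=arm.grab_frame("top");X=cloud("top",d);h=cv2.cvtColor(p,cv2.COLOR_RGB2HSV)
m=np.zeros((400,640),bool);m[168:242,225:312]=1
blue=m&(h[...,0]>100)&(h[...,0]<125)&(h[...,1]>120)&(X[...,2]>.037)&(X[...,2]<.06)
L=X[blue];print("lip",len(L),L.mean(0),L.min(0),L.max(0))
E
```

```text
eef_pos: [0.4852, 0.1266, 0.0339]
force: [-0.6, -3.5, 5.5]
gripper_force: 2.9
eef_pos: [0.4852, 0.1274, 0.0339]
force: [-0.7, -4.6, 6.1]
gripper_force: 2.9
lip 71 [0.44986095 0.17214794 0.04015824] [0.42772542 0.04413788 0.03708757] [0.53388961 0.18413346 0.0433184 ]
```

```bash
(python3 -m crank '[[[-0.03,0,0,0],[-0.03,0,0,0]]]'; python3 -m crank '[[[-0.03,0,0,0],[-0.03,0,0,0]]]') | grep -E "eef_pos|force:"
python3 - <<'E'
from h import *
p,d=arm.grab_frame("side");cv2.imwrite('pics/s5.png',cv2.resize(p[180:250,270:370,::-1],None,fx=8,fy=8,interpolation=cv2.INTER_CUBIC))
E
```

```text
eef_pos: [0.4852, 0.128, 0.0339]
force: [0.3, -5.8, 4.8]
gripper_force: 3.7
eef_pos: [0.4852, 0.1281, 0.0339]
force: [2.0, -7.9, 7.1]
gripper_force: 5.4
```

View pics/s5.png

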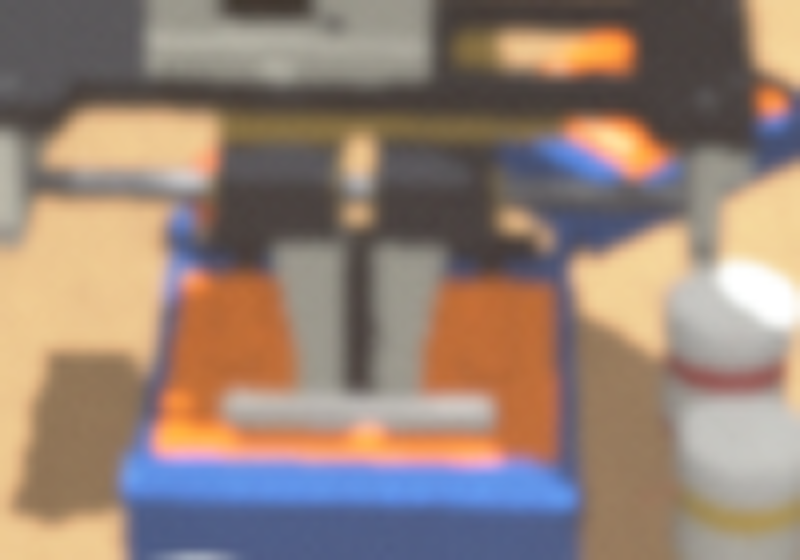

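The finger stalled at y=0.128 and the push force rose to 8 N while the case stayed put, so the flap is home. The rib is now at (360,408). I'll lift straight off without dragging back.

```bash
python3 -m crank '[[[0.03,0,-0.1,0],[0.04,0,-0.3,0],[0.1,0,-0.8,0],[0.2,0,-2,0],[0.5,0,-4,0],[4,0,-6,0],[6,0,-7,0],[8,0,-7,0],[8,0,-7,0],[8,0,-7,0]]]'
python3 - <<'E'
from h import *
p,d=arm.grab_frame("top");X=cloud("top",d);h=cv2.cvtColor(p,cv2.COLOR_RGB2HSV)
a=cv2.resize(p[150:280,180:370,::-1],None,fx=3,fy=3,interpolation=cv2.INTER_CUBIC)
m=np.zeros((400,640),bool);m[168:242,225:312]=1
blue=m&(h[...,0]>100)&(h[...,0]<125)&(h[...,1]>120)&(X[...,2]>.015)&(X[...,2]<.06)
B=X[blue];print(cv2.minAreaRect(B[:,:2].astype(np.float32)));L=B[B[:,2]>.037];print("lip",len(L),L.mean(0))
w=m&(h[...,1]<70)&(h[...,2]>130)&(X[...,2]>.034)&(X[...,2]<.06)&(abs(X[...,0]-.482)<.045)
if w.any():print("rib",w.sum(),np.median(X[w],0))
o=m&(h[...,0]<18)&(h[...,1]>150)&(X[...,2]>.02)
print("flap z",np.percentile(X[o][:,2],[2,50,98]),X[o].min(0),X[o].max(0))
p,d=arm.grab_frame("side");b=cv2.resize(p[160:260,260:400,::-1],(570,390),interpolation=cv2.INTER_CUBIC)
cv2.imwrite('pics/end.png',cv2.resize(np.vstack([a,cv2.resize(b,(570,210))]),(570,600)))
E
```

```text
t: 10.42
eef_pos: [0.4765, -0.0712, 0.2097]
ee_rot: [-3.14, 0.001, -1.619]
force: [0.4, 0.3, 0.1]
width: 0.0008
gripper_force: 0.0
((0.47995537519454956, 0.062389448285102844), (0.03968041390180588, 0.1118069738149643), 87.16809844970703)
lip 6 [0.51477313 0.04671281 0.03761653]
flap z [0.03240228 0.6062442  0.66239303] [0.33928447 0.03926027 0.03195073] [0.52631025 0.10097928 0.66467064]
```

View pics/end.png

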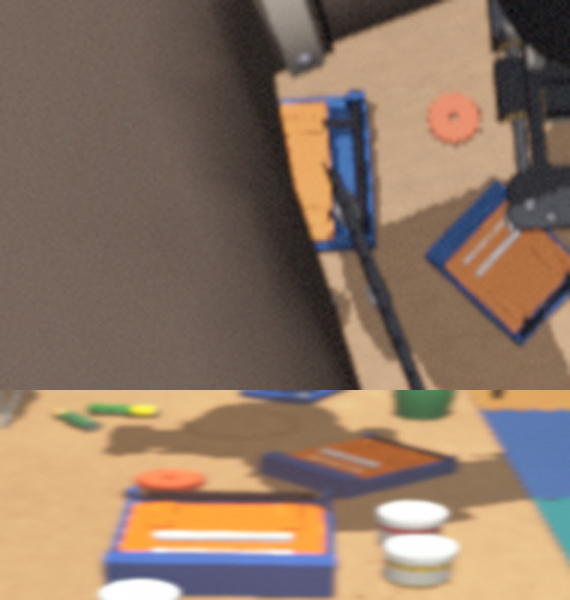

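The side view shows the flap flat with its front edge under the lip and the robot clear. The pots are standing and the gear is in place. One check of the rib position before handing in.

```bash
python3 - <<'E'
from h import *
p,d=arm.grab_frame("side");X=cloud("side",d);h=cv2.cvtColor(p,cv2.COLOR_RGB2HSV)
m=(abs(X[...,0]-.482)<.045)&(X[...,1]>.05)&(X[...,1]<.19)
w=m&(h[...,1]<80)&(h[...,2]>150);print("white",w.sum(),np.percentile(X[w][:,1:],[3,50,97],axis=0).round(4).tolist())
hi=w&(X[...,2]>.038);print("rib top",np.percentile(X[hi][:,1:],[3,50,97],axis=0).round(4).tolist())
b=m&(h[...,0]>100)&(h[...,0]<125)&(h[...,1]>120)&(X[...,2]>.038);print("lip",np.percentile(X[b][:,1:],[3,50,97],axis=0).round(4).tolist())
E
```

```text
white 291 [[0.1238, -0.0006], [0.1524, 0.04], [0.1859, 0.0455]]
rib top [[0.1385, 0.0382], [0.1452, 0.0424], [0.1713, 0.046]]
lip [[0.1725, 0.0398], [0.1795, 0.0416], [0.185, 0.0431]]
```

```bash
python3 -c "
from station import arm
print(arm.job_done())"
```

```text
the job is handed in; nothing more can be done
None
```

The case is closed and handed in: the flap is folded flat and pushed to its stop under the lip. It stayed there when I let go, the case did not shift measurably, and I saw nothing else disturbed.

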